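# Raise the finished block to the loupe on the cam lift

## Task

Slide the vise jaw fully open by its post, lift the finished stepped block out, and stand it upright and gently in the middle of the cam lift's stage, letting go of it. Then turn the cam lever up by its handle until the stage is at its highest point (lever upright) and finish while still holding it there: the lever springs back if released, and the stage sinks again if you turn past the top. Leave the vise open and do not disturb the other things on the bench.

Things in the scene. Friction and masses are not known exactly. Their poses are not given: they have to be found in the camera images.
- vise: Steel vise fixed to the bench: dark bed 155 x 70 mm, top at z = 20 mm, x = -106 to +49 mm; jaws 60 mm wide, tops at z = 44 mm; fixed jaw at x = +15 to +39 mm. Origin on the table (z=0) under the middle of the jaws. z up; x points from sliding to fixed jaw, roughly away from the robot (yaw within 0.35 rad); y along the jaws.
- vise_jaw (a joint): Opening of the sliding jaw: 0 (closed; starts at 0 to 5 mm) to 0.040 m (fully open, hard stop). It slides towards the vise's -x against about 3 N of friction and stays where left. Closed, its 12 mm long top lip (z = 34 to 44 mm) overhangs the block's foot, so the block cannot be lifted.
- jaw_post (a point): Centre of the top of the round upright post (14 mm diameter, 46 mm tall, z = 44 to 90 mm) on the sliding jaw; moves with it. Closed, it is 46 mm from the vise origin along the vise's -x. Frame parallel to the vise.
- block: Finished part, loose, aluminium, 0.12 to 0.23 kg: upper part 26 (x) by 36 (y) by 60 mm tall, drilled holes in its top; a 12 mm high foot juts 12 mm out on its -x side. Origin on the underside under the centre of the upper part; z up. Starts standing on the vise bed (z = 20 mm), axes parallel to the vise's, its top 36 mm above the jaws: grip it there across y.
- lift: Cam lift fixed to the bench: grey base x = -50 to +120, y = -75 to +50 mm, 10 mm thick; square stage over an eccentric disc, lever on its -y side, round loupe (top at z = 159 mm) on a post at x = +106 mm. Origin on the table (z=0) under the stage's centre; z up; x roughly away from the robot (yaw within 0.35 rad).
- lift_stage: The lift's square aluminium stage plate, 64 x 64 x 8 mm, level. Origin at the centre of its underside, axes parallel to the lift's. It rises 16 mm vertically, driven by the cam.
- stage_top (a point): Centre of the stage's upper face, 89 mm above the table with the lever down, 105 mm at the highest point.
- cam_lever (a joint): Lever angle: 0 = down (start), leaning to the lift's -x, 1.30 rad off upright; grows as the handle swings up towards +x about the lift's y axis. Stage highest at 1.30 (lever upright), sinking again beyond, to the stop at 1.80. A spring pulls it back to 0: 0.15 N m at 0, 0.5 N m at 1.30 (5 N at the grip).
- lever_hinge (a point): Point on the lever's axis of rotation (the lift's y axis direction) in the plane in which the grip swings: 45 mm above the table, 95 mm from the lift origin along the lift's -y. The grip's centre is 95 mm from it.
- handle: The cam lever: steel bar, 10 mm thick, with a black crosswise barrel grip (28 mm diameter, 28 mm long along y, flat ends) at its end, together with its shaft and eccentric disc. Origin on the shaft under the middle of the stage, 45 mm above the table. Axes turn with the lever; parallel to the lift's at angle 0.
- flat_file: Bystander: dark flat file with a wooden handle, 260 mm long, 20 mm high, lying between vise and lift. Origin near its middle, on its underside.
- blank: Bystander: small plain aluminium blank, 30 x 30 x 14 mm. Origin under its centre.
- wax: Bystander: yellow wax block, 65 x 45 x 30 mm. Origin under its centre.
- caliper: Bystander: steel dial caliper, 200 mm long, 14 mm high. Origin under the middle of its beam.
- dish: Bystander: white dish, 80 mm across, 28 mm high. Origin under its centre.
- flux: Bystander: amber bottle, 48 mm across, 100 mm tall. Origin under its centre.
- handpiece: Bystander: black rotary handpiece, 165 mm long, 24 mm high. Origin under the middle of its grip.
- lever_grip (a point): Centre of the lever's barrel grip, 95 mm from the hinge; at z = 70 mm when down, 140 mm upright. At angle q it is 95*sin(q-1.30) mm along the lift's x and 95*cos(q-1.30) mm up from lever_hinge. Its flat ends (28 mm apart) can be pinched from above across the lift's y; it turns between the fingers.
There are look-alikes about, which are no part of the job. There is more than one size of the block; the job needs the middle-sized.

How it is judged (in metres and radians):
On the way, in this order (a step that is already met when the one before it is completed fails the run):
1. the vise jaw is slid fully open with the block still standing in the vise (value of joint vise_jaw above 0.035 m and z of block in the frame of vise below 0.03 m), for 0.1 s.
2. the block is lifted clear of the vise (z of block in the frame of vise above 0.055 m), for 0.1 s.
3. the block stands released in the middle of the stage, lever still down (horizontal distance between block and stage_top below 0.015 m and contact force between block and lift_stage above 0.4 N and angle between block's own z axis and vertical below 0.1 rad and contact force between block and the arm below 0.05 N and contact force between block and the fingers below 0.05 N and value of joint cam_lever below 0.3 rad and linear speed of block below 0.05 m/s), for 0.2 s.
4. the lever is turned up to the highest lift (value of joint cam_lever between 1.15 and 1.45 rad), for 0.2 s.
At the end, for the whole second after the job is handed in: Fingers hold the handle (over 1 N), lever still and within 0.15 rad of its top point (1.30 rad); the block stands at rest on the raised stage, upright within 0.1 rad, origin within 15 mm of the stage centre, not touched by the robot; the vise jaw is open over 33 mm (all of step 4 and velocity of joint cam_lever between -0.1 and 0.1 rad/s and z of stage_top in the frame of lift above 0.104 m and contact force between the fingers and handle above 1 N and horizontal distance between block and stage_top below 0.015 m and contact force between block and lift_stage above 0.4 N and angle between block's own z axis and vertical below 0.1 rad and contact force between block and the arm below 0.05 N and contact force between block and the fingers below 0.05 N and linear speed of block below 0.03 m/s and value of joint vise_jaw above 0.033 m); the arm keeps its last pose, push and grip.
It fails at once if a bystander is pushed more than 30 mm away (distance of any of flat_file, blank, wax, caliper, dish, flux, handpiece from where it was at the start of the episode above 0.03 m).
It fails at once if the block is tipped over (angle between block's own z axis and vertical above 0.6 rad).
It fails at once if the block is slammed onto the stage (over 60 N) (contact force between block and lift_stage above 60 N).
It also fails if it takes over 54 s, if anything falls off the work surface, if the arm or the gripper's body presses on something with over 40 N, if the wrist force passes 120 N, or if a joint passes its speed limit or range.

## Robot

A 6-joint arm with a two-finger parallel gripper is mounted at the origin on the work surface. World frame = base frame: x ahead of the robot, y to its left, z up, the work surface at z = 0. Lengths are in m, angles in degrees, forces in N, time in s.
With the tool pointing down it reaches from about 0.4 to 0.825 m from the base axis. Payload 7 kg.
Tool frame: the origin (TCP) lies midway between the tips of the shut fingers; the grasp point (between the pads) lies 19 mm behind it; z points along the fingers, y is the direction in which the jaws open and shut (so a half turn about z gives the same grasp; the last joint's range is limited). The gripper opens to 88 mm and grips with 3 to 60 N. Pads are 19 mm wide; open, the fingers measure 130 mm over their backs; the gripper's body (78 mm by 193 mm) begins 47 mm behind the grasp point.
Start: joints at [-49.784, 20.546, 0.682, 0, -70.136, -16.507], TCP at [0.271, -0.618, 0.227] pointing down, gripper open.
Joint ranges: [-176.03, 176.03], [-82.01, 121.73], [-58.28, 71.71], [-173.87, 95.51], [-174.79, -0.11], [-173.66, 173.66]. Speed limits (degrees/s): [136.94, 136.94, 172.46, 180, 180, 180].

## Interface

Orientations are given as [roll, pitch, yaw] about the fixed x, y, z axes, in that order (R = Rz(yaw) Ry(pitch) Rx(roll)).
In Python, from plant import r gives the robot as it stands.
- The arm moves only by the tool carry_out, never from a script. Its argument "motion" is one flat list of numbers, 7 for each row, row after row: the turn, a rotation vector about the tool's x, y, z in degrees, then the shift along the tool's x, y, z in cm, then the finger opening in cm, from 0 to 8.76. A call has 1 to 20 rows; each row shifts and turns the commanded pose from where the row before left it, along the tool's axes as they then stand; what a row does not reach is not made up. A row lasts 1/12 s, in which the tool goes at most 41.7 mm and 7.16 degrees, less where a joint would pass 70% of its speed; a pose out of reach is approached as far as the arm can. A call is refused whole if a number of a shift passes 4.17 or a number of a turn 7.16, either way. A call with a gripper value outside its range is refused whole. The fingers move at their own pace and stop on an object; "grip_force" is the grip in N (left out, the last holds). Time passes only in rows, so rows that do not move let the fingers close. It gives the time, the measured TCP pose, the force and the opening at its end, in the units of the state.
- r.get_state(): the state, without advancing time (a new reading comes with each control period).
- r.capture(name): name is "side" or "top"; returns a dict with "pixels" (400x640x3 uint8, red, green, blue), "K" (3x3 intrinsics, pixels), "R" (3x3) and "t" (3): a world point X has camera coordinates R X + t. Camera axes: x right, y down, z forward; pixel columns grow to the right and rows downward; lengths in m; the calibration is good to about 2 mm. A picture is of the moment at which its call begins. There is no depth.
- r.close_job(): hands the job in, once; it reports no verdict.
The state is a dict: "time_s": time; "joints": joint angles; "qd": joint speeds; "joint_torque": joint torques, N m; "tcp_pos": TCP position; "eef_rot": TCP orientation; "contact_force": force on the tool from outside, world axes, zero at the start; "moment": the same for the moment, N m; "gripper_width": finger opening in m.
Only numpy, scipy, OpenCV 4.12 (cv2) and the standard library are available. Lean on these libraries where they do the work, as an engineer would, in place of code of your own. Each camera call takes 0.05 s, during which the arm holds its last target. There are 200 camera calls.

## Working session

There is one attempt and no reset: what is moved stays moved. The work goes in short steps, Python scripts to look and compute and a tool call to move; the robot and the scene stay as the last step left them, time stands still between calls to the robot, and variables do not carry over. Pictures are saved under pics/ and viewed, about 8 in all and at most 12, crops included, and the job is handed in when it is done.

Besides the shell and the picture viewer there is one more tool, called in YAML: its name, and indented under it one key for each argument. carry_out: Moves the arm, as the interface text tells. Its arguments: {"type":"object","properties":{"motion":{"type":"array"},"grip_force":{"type":"number"}},"required":["motion"]}

```bash
mkdir -p pics && ls && cat > h.py <<'E'
import numpy as np, cv2, json
from plant import r
def snap(n,f):
    c=r.capture(n); cv2.imwrite('pics/'+f+'.png',c['pixels'][:,:,::-1]); np.savez(f'pics/{f}.npz',**{k:np.array(c[k]) for k in('pixels','K','R','t')}); return c
def load(f): return dict(np.load(f'pics/{f}.npz'))
def plane(c,u,v,z):
    K,R,t=map(np.array,(c['K'],c['R'],c['t'])); o=-R.T@t; d=R.T@np.linalg.inv(K)@[u,v,1]; return o+d*(z-o[2])/d[2]
def proj(c,X):
    p=c['K']@(c['R']@np.array(X)+c['t']); return p[:2]/p[2]
E
python3 - <<'E'
from h import *
a=snap('top','top0');b=snap('side','side0')
for c in(a,b): print(np.round(c['K'],1).tolist(),np.round(c['R'],3).tolist(),np.round(-np.array(c['R']).T@c['t'],3))
print(r.get_state())
E
```

```text
pics
[[444.1, 0.0, 312.9], [0.0, 444.1, 197.4], [0.0, 0.0, 1.0]] [[-0.022, -1.0, 0.005], [-0.992, 0.022, -0.124], [0.124, -0.007, -0.992]] [0.479 0.01  1.414]
[[413.1, 0.0, 320.1], [0.0, 413.1, 198.9], [0.0, 0.0, 1.0]] [[-0.917, -0.399, -0.009], [-0.225, 0.535, -0.814], [0.33, -0.745, -0.581]] [0.229 0.865 0.764]
{'time_s': 0.1, 'joints': array([-4.97850495e+01,  2.05863595e+01,  6.40479538e-01, -1.65332776e-02,
       -7.01358777e+01, -1.65068962e+01]), 'qd': array([ 0.03400204,  0.04832483,  0.15775682,  0.06192434,  0.01774467,
       -0.0276632 ]), 'joint_torque': array([-1.74162797e-03, -5.84163845e+01,  2.93750507e+01,  7.01556623e+00,
        1.01876157e-02, -4.67222139e-05]), 'tcp_pos': array([ 0.27120396, -0.61765959,  0.22574219]), 'eef_rot': array([ 1.79917195e+02, -8.32908192e-03, -1.56297569e+02]), 'contact_force': array([-0.06366629,  0.02005534,  1.09975849]), 'moment': array([ 0.01775829,  0.00281792, -0.05430732]), 'gripper_width': 0.0874767961624638}
```

View pics/top0.png

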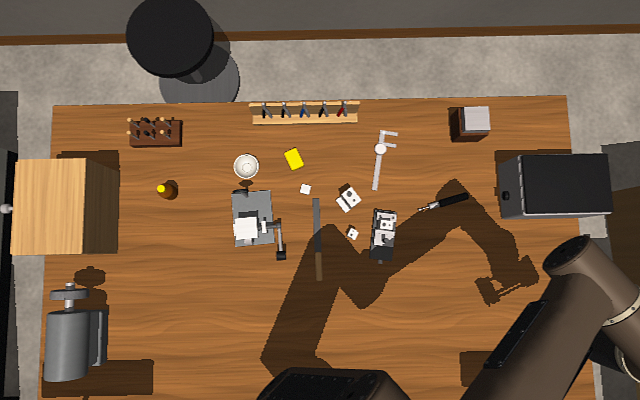

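View pics/side0.png

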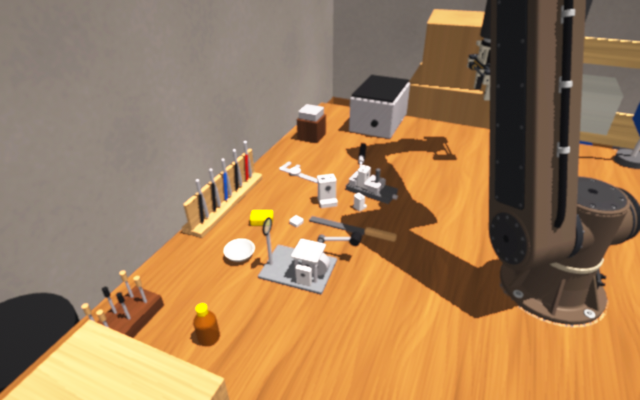

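The candidates for the block, by top-view pixel, are the piece in the vise (383,217), a larger stepped one at (348,198) and a smaller one at (352,233). The plain blank is at (305,188). The job needs the middle size, which should be the one in the vise, so I'll check that in a close crop.

```bash
python3 - <<'E'
from h import *
a=load('top0')['pixels'][:,:,::-1];b=load('side0')['pixels'][:,:,::-1]
def cr(i,x,y,w,h,s): return cv2.resize(i[y:y+h,x:x+w],(w*s,h*s),interpolation=cv2.INTER_CUBIC)
A=np.hstack([cr(a,330,175,80,100,5),cr(a,220,175,80,100,5)])
B=np.hstack([cr(b,310,140,100,75,4),cr(b,250,205,125,90,4)[:300,:400]])
cv2.imwrite('pics/cropA.png',A);cv2.imwrite('pics/cropB.png',cv2.resize(B,(800,300)))
E
```

```text
(no output)
```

View pics/cropA.png

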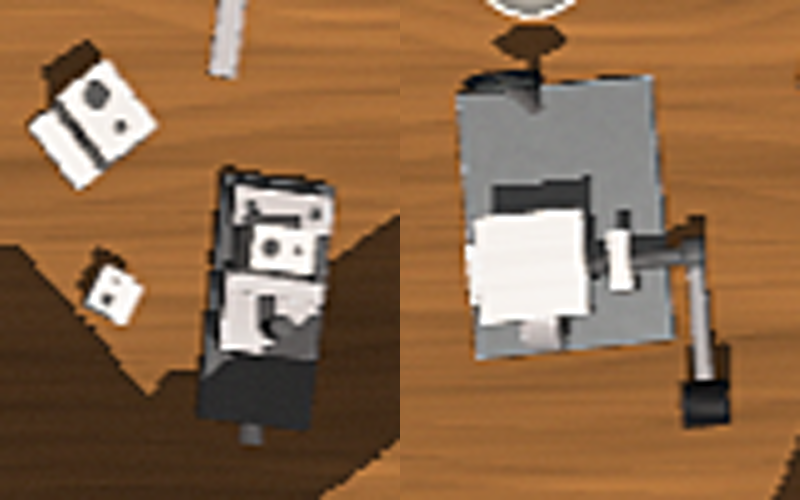

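View pics/cropB.png

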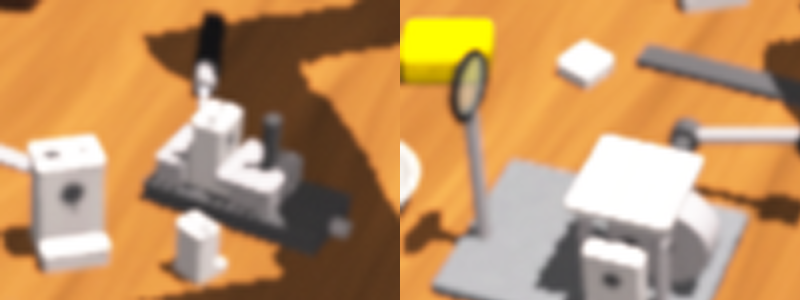

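```bash
python3 - <<'E'
from h import *
c=load('top0'); im=c['pixels']; S=8
def up(x,y,w,h): 
    p=cv2.resize(im[y:y+h,x:x+w],(w*S,h*S),interpolation=cv2.INTER_CUBIC); return p, cv2.cvtColor(p,cv2.COLOR_RGB2HSV)
def rect(m,off,z,name,k=1,appr=False):
    cs,_=cv2.findContours(m.astype(np.uint8),cv2.RETR_EXTERNAL,cv2.CHAIN_APPROX_NONE)
    for q in sorted(cs,key=cv2.contourArea)[::-1][:k]:
        P=np.array([plane(c,(p[0][0]+.5)/S-.5+off[0],(p[0][1]+.5)/S-.5+off[1],z)[:2] for p in q])
        (x,y),(w,h),a=cv2.minAreaRect((P*1000).astype(np.float32))
        # px centre in crop
        print(name,'c',np.round([x,y],1),'size',np.round([w,h],1),'ang',round(a,2),'hullctr',np.round(P.mean(0)*1000,1))
# lift
p,h=up(225,180,70,85)
s,v=h[...,1].astype(int),h[...,2].astype(int)
print('lift'); rect((s<40)&(v>225),(225,180),.089,'stage')
g=(s<60)&(v>60); 
base=cv2.morphologyEx(((s<70)&(v>90)&(v<200)).astype(np.uint8),cv2.MORPH_OPEN,np.ones((9,9)))
rect(base,(225,180),.010,'base')
rect((v<60)&(np.arange(70*S)[None]>48*S)&(np.arange(85*S)[:,None]>65*S),(225,180),.070,'grip')
p,h=up(365,200,35,65); s,v=h[...,1].astype(int),h[...,2].astype(int)
print('vise')
w=(s<50)&(v>185)
for z in(.044,.080): rect(w,(365,200),z,f'white z{z}',3)
out=cv2.resize(p,None,fx=1.5,fy=1.5)[:, :]
p2,_=up(225,180,70,85)
canvas=np.zeros((600,800,3),np.uint8); o=cv2.resize(im[203:268,365:402],(37*9,65*9),interpolation=cv2.INTER_CUBIC); canvas[:585,:333]=o
o=cv2.resize(im[190:256,230:282],(52*9,66*9),interpolation=cv2.INTER_CUBIC)[:, :460]; canvas[:594,340:800]=o
cv2.imwrite('pics/z.png',canvas[:,:,::-1])
E
```

```text
lift
stage c [554.8 204.8] size [68.9 69.9] ang 4.12 hullctr [556.3 204. ]
base c [627.5 194.8] size [102.8 126.1] ang 3.94 hullctr [628.7 193.4]
grip c [483.2  99.9] size [45.4 27.5] ang 0.26 hullctr [484.7  99.5]
vise
white z0.044 c [ 572.1 -224.3] size [60.8 49.5] ang 81.51 hullctr [ 576.9 -223.6]
white z0.044 c [ 520.3 -215.6] size [59.8 47.2] ang 81.7 hullctr [ 524.8 -211.7]
white z0.08 c [ 569.7 -218.1] size [59.2 48.2] ang 81.51 hullctr [ 574.3 -217.5]
white z0.08 c [ 519.3 -209.7] size [58.3 46. ] ang 81.7 hullctr [ 523.6 -205.9]
```

View pics/z.png

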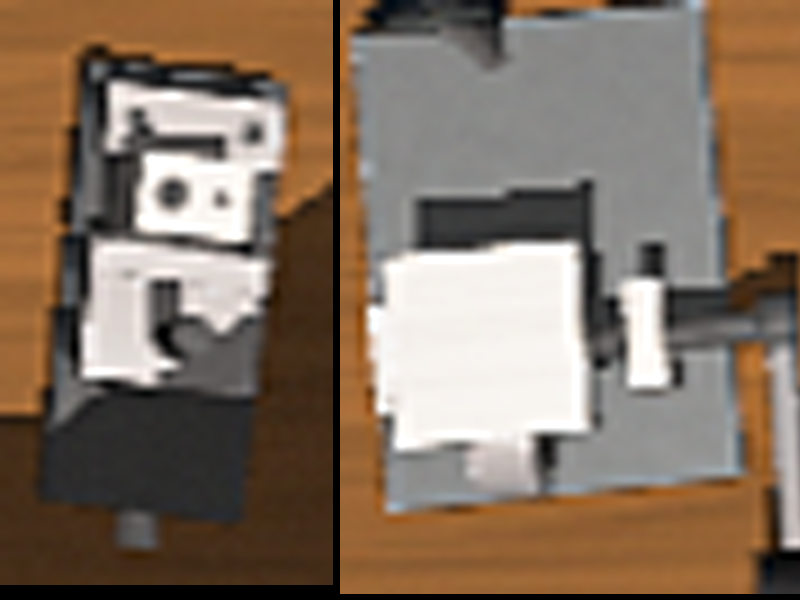

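The middle-sized block is in the vise, with its top at about (386,224) and the larger and smaller look-alikes loose beside it. The lift's stage is at about (246,228) and its grip at about (281,255). Vise yaw is about -8.4°, lift yaw about +4°.

```bash
python3 - <<'E'
from h import *
c=load('top0'); d=load('side0')
L=lambda u,v,z:plane(c,u/9+365-.5,v/9+203-.5,z)[:2]*1000
R=lambda u,v,z:plane(c,(u-340)/9+230-.5,v/9+190-.5,z)[:2]*1000
bl=[L(*p,.08) for p in((143,150),(255,160),(248,240),(135,233))]; print('block',np.mean(bl,0))
bed=[L(*p,.02) for p in((90,55),(285,85),(240,520),(45,495))]; print('bed',np.round(bed),np.mean(bed,0))
yw=np.radians(-8.4); ax=np.array([np.cos(yw),np.sin(yw)]); ay=np.array([-ax[1],ax[0]])
print('vise origin from bed',np.mean(bed,0)+28.5*ax)
fj=[L(*p,.044) for p in((110,82),(283,103))]; print('fixed jaw back mid - 39',np.mean(fj,0)-39*ax)
sj=[L(*p,.044) for p in((95,237),(270,262))]; print('sl jaw front mid',np.mean(sj,0))
st=[R(*p,.089) for p in((385,255),(580,240),(593,432),(398,450))]; print('stage',np.mean(st,0),np.round(st))
S=lambda u,v,z:plane(d,u/4+310-.5+.0,v/4+140-.5,z)[:2]*1000
print('side: post',S(272,118,.09),'block top',S(219,113,.08))
T=lambda u,v,z:plane(d,(u-400)/4+250-.5,v/4+205-.5,z)[:2]*1000
st=[T(*p,.089) for p in((608,137),(703,155),(660,235),(567,207))]; print('side stage',np.mean(st,0),np.round(st))
bs=[R(*p,.010) for p in((703,5),(743,470),(388,512))];print('base',np.round(bs))
v=np.mean(bed,0)+28.5*ax
for q in (v,): 
  print('pred post px top',proj(c,[*(q-48*ax)/1000,.09]),'side',proj(d,[*(q-48*ax)/1000,.09]))
E
```

```text
block [ 559.54436413 -218.81596089]
bed [[ 613. -194.]
 [ 601. -262.]
 [ 451. -240.]
 [ 461. -173.]] [ 531.55217356 -217.23492685]
vise origin from bed [ 559.74643505 -221.39829316]
fixed jaw back mid - 39 [ 558.65303422 -221.24271628]
sl jaw front mid [ 543.40197517 -219.81541392]
stage [557.91507659 200.99861667] [[588. 235.]
 [592. 171.]
 [528. 167.]
 [524. 231.]]
side: post [ 510.79991632 -215.69285394] block top [ 556.05177112 -222.83494451]
side stage [554.33816763 204.82688493] [[587. 174.]
 [526. 166.]
 [522. 240.]
 [582. 240.]]
base [[681. 136.]
 [517. 124.]
 [505. 248.]]
pred post px top [385.9572356  239.96233936] side [376.92502664 169.10735035]
```

carry_out:
  motion: [0,0,6.4,0,0,0,8.7,0,0,6.4,0,0,0,8.7,0,0,6.4,0,0,0,8.7,0,0,6.4,0,0,0,8.7,0,0,6.5,0,0,0,8.7,0,0,0,-1.2,3.0,0,8.7,0,0,0,-1.2,3.0,0,8.7,0,0,0,-1.2,3.0,0,8.7,0,0,0,-1.2,3.0,0,8.7,0,0,0,-1.2,3.0,0,8.7,0,0,0,-1.2,3.0,0,8.7,0,0,0,-1.2,3.0,0,8.7,0,0,0,-1.2,3.0,0,8.7,0,0,0,-1.2,3.0,0,8.7,0,0,0,-1.2,3.0,0,8.7,0,0,0,-1.2,3.0,0,8.7,0,0,0,-1.2,3.0,0,8.7,0,0,0,-1.2,3.0,0,8.7,0,0,0,-1.2,3.0,0,8.7,0,0,0,0,0,0,8.7]

```text
time_s: 1.77
tcp_pos: [0.501, -0.2234, 0.2263]
eef_rot: [180.0, 0.0, 171.8]
contact_force: [0.1, -0.5, 0.6]
gripper_width: 0.087
```

```bash
cat >> h.py <<'E'
from scipy.spatial.transform import Rotation as Ro
def go(x,y,z,yaw):
    s=r.get_state(); M=Ro.from_euler('xyz',s['eef_rot'],degrees=True); T=Ro.from_euler('xyz',[180,0,yaw],degrees=True)
    dv=np.array([x,y,z])-np.array(s['tcp_pos'])*1000
    print('t',round(s['time_s'],2),'tcp',np.round(s['tcp_pos']*1000,1),'rot',np.round(s['eef_rot'],2),'F',np.round(s['contact_force'],1),'w',round(s['gripper_width']*1000,1),'q',np.round(s['joints'],0))
    print('turn deg',np.round((M.inv()*T).as_rotvec(degrees=True),2),'shift cm',np.round(T.inv().apply(dv)/10,2))
E
python3 -c "
from h import *
go(511.5,-214.7,58,171.6)"
```

```text
t 1.77 tcp [ 501.  -223.4  226.3] rot [1.7997e+02 2.0000e-02 1.7179e+02] F [ 0.1 -0.5  0.6] w 87.0 q [ -4.   9. -15.  -0. -66. -95.]
turn deg [0.03 0.02 0.19] shift cm [-0.91  1.01 16.83]
```

carry_out:
  motion: [0,0,0.2,-0.45,0.5,1.0,8.7,0,0,0,-0.45,0.5,2.6,8.7,0,0,0,0,0,2.6,8.7,0,0,0,0,0,2.6,8.7,0,0,0,0,0,2.6,8.7,0,0,0,0,0,2.6,6.0,0,0,0,0,0,2.0,6.0,0,0,0,0,0,0.9,4.0,0,0,0,0,0,0,3.0]

```text
time_s: 2.52
tcp_pos: [0.5071, -0.2188, 0.0548]
eef_rot: [-180.0, -0.3, 171.3]
contact_force: [0.1, -0.7, 0.1]
gripper_width: 0.0655
```

```bash
python3 -c "
from h import *
go(511.5,-214.7,58,171.6)
s=snap('side','s1');t=snap('top','t1')
A=cv2.resize(s['pixels'][130:215,320:420],(600,510),interpolation=3)
cv2.imwrite('pics/v1.png',A[:,:,::-1])"
```

```text
t 2.52 tcp [ 507.1 -218.8   54.8] rot [-179.99   -0.29  171.33] F [ 0.1 -0.7  0.1] w 65.5 q [ -3.  19. -27.  -0. -44. -96.]
turn deg [-0.01 -0.29 -0.27] shift cm [-0.37  0.47 -0.32]
```

View pics/v1.png

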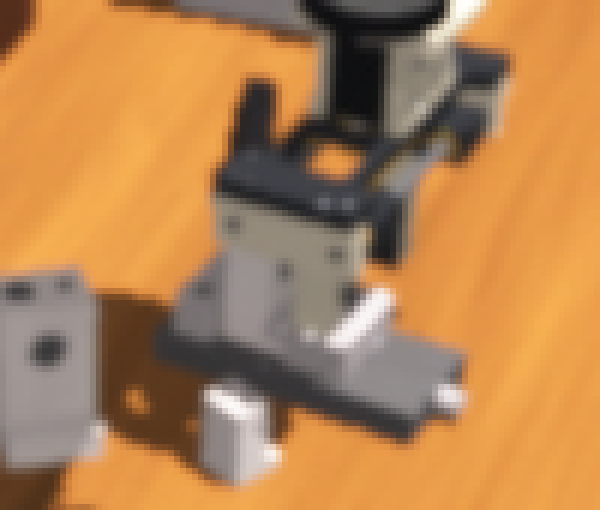

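The side view shows the fingers straddling the post, with the +y finger in front of it and nothing touched.

carry_out:
  motion: [0,0,0,-0.3,0.45,-0.2,4.0,0,0,0,0,0,0,2.5,0,0,0,0,0,0,1.0,0,0,0,0,0,0,0.5,0,0,0,0,0,0,0.5,0,0,0,0,0,0,0.5,0,0,0,0,0,0,0.5,0,0,0,0,0,0,0.5]
  grip_force: 25

```text
time_s: 3.28
tcp_pos: [0.5126, -0.2162, 0.0599]
eef_rot: [-179.9, -0.0, 171.4]
contact_force: [-0.1, -10.8, -0.8]
gripper_width: 0.0132
```

```bash
python3 -c "
from h import *
go(511.5,-214.7,58,171.6)"
```

```text
t 3.28 tcp [ 512.6 -216.2   59.9] rot [-1.7988e+02 -1.0000e-02  1.7144e+02] F [ -0.1 -10.8  -0.8] w 13.2 q [ -3.  19. -26.   0. -45. -96.]
turn deg [-0.12 -0.01 -0.16] shift cm [0.13 0.13 0.19]
```

carry_out:
  motion: [0,0,0,0.3,-0.15,0,0.5,0,0,0,0.3,0,0,0.5,0,0,0,0.3,0,0,0.5,0,0,0,0.3,0,0,0.5,0,0,0,0.3,0,0,0.5,0,0,0,0.3,0,0,0.5,0,0,0,0.3,0,0,0.5,0,0,0,0.3,0,0,0.5,0,0,0,0.3,0,0,0.5,0,0,0,0.3,0,0,0.5,0,0,0,0.3,0,0,0.5,0,0,0,0.2,0,0,0.5,0,0,0,0.2,0,0,0.5,0,0,0,0.2,0,0,0.5,0,0,0,0,0,0,0.5,0,0,0,0,0,0,0.5]

```text
time_s: 4.62
tcp_pos: [0.4738, -0.2104, 0.0599]
eef_rot: [-180.0, 0.0, 171.4]
contact_force: [0.8, -5.4, 1.0]
gripper_width: 0.0134
```

```bash
python3 -c "
from h import *
go(472,-210.5,58,171.6)"
```

```text
t 4.62 tcp [ 473.8 -210.4   59.9] rot [-1.7997e+02  1.0000e-02  1.7143e+02] F [ 0.8 -5.4  1. ] w 13.4 q [ -2.  16. -31.   0. -43. -96.]
turn deg [-0.03  0.01 -0.17] shift cm [ 0.18 -0.04  0.19]
```

carry_out:
  motion: [0,0,0,0.2,0,0,0.5,0,0,0,0.2,0,0,0.5,0,0,0,0,0,0,0.5,0,0,0,0,0,0,0.5]

```text
time_s: 4.95
tcp_pos: [0.4738, -0.2104, 0.06]
eef_rot: [-180.0, 0.4, 171.5]
contact_force: [13.0, -12.0, -13.9]
gripper_width: 0.0135
```

```bash
python3 -c "
from h import *
go(472,-210.5,58,171.6)"
```

```text
t 4.95 tcp [ 473.8 -210.4   60. ] rot [-179.96    0.39  171.47] F [ 13.  -12.  -13.9] w 13.5 q [ -2.  16. -31.   0. -42. -96.]
turn deg [-0.04  0.39 -0.13] shift cm [ 0.18 -0.04  0.2 ]
```

carry_out:
  motion: [0,0,0,0,0,0,3.0,0,0,0,0,0,0,4.5,0,0,0,0,0,0,6.0,0,0,0,-0.4,0,-1.0,6.5,0,0,0,0,0,-2.5,7.0,0,0,0,0,0,-2.5,7.0,0,0,0,0,0,-2.5,7.0,0,0,0,-1.0,0,-1.5,7.0,0,0,0,-2.0,0,0,7.0,0,0,0,-2.0,0,0,7.0,0,0,0,-2.0,0.1,0,7.0,0,0,0,-1.3,0,0,7.0,0,0,0,0,0,0,7.0,0,0,0,0,0,0,7.0]

```text
time_s: 6.12
tcp_pos: [0.5558, -0.2212, 0.1588]
eef_rot: [180.0, -0.1, 171.4]
contact_force: [-0.3, -0.2, 0.4]
gripper_width: 0.0698
```

```bash
python3 -c "
from h import *
go(558.5,-222,52,171.6)
snap('side','s2');snap('top','t2')
a=load('s2')['pixels'][130:215,320:420];b=load('t2')['pixels'][195:270,350:420]
A=np.zeros((510,800,3),np.uint8);A[:383,:450]=cv2.resize(a,(450,383),interpolation=3);A[:375,450:800]=cv2.resize(b,(350,375),interpolation=3)
cv2.imwrite('pics/v2.png',A[:400,:,::-1])"
```

```text
t 6.12 tcp [ 555.8 -221.2  158.8] rot [ 1.7999e+02 -1.1000e-01  1.7141e+02] F [-0.3 -0.2  0.4] w 69.8 q [ -3.  16. -15.  -0. -59. -96.]
turn deg [ 0.01 -0.11 -0.19] shift cm [-0.28 -0.04 10.68]
```

View pics/v2.png

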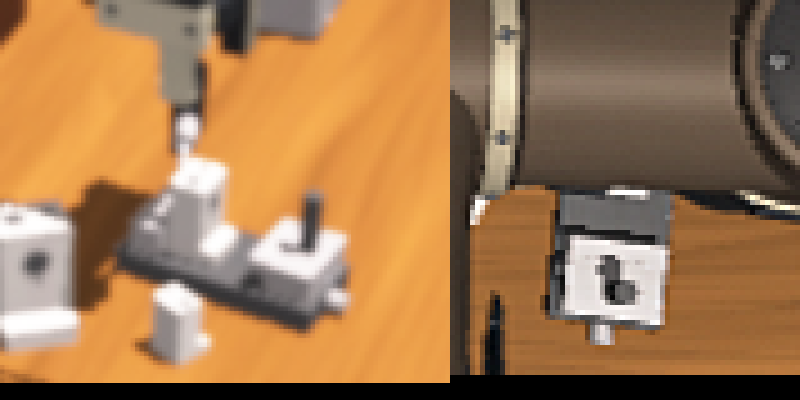

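The jaw is fully open, the block is standing free with its foot clear of the lip, and the fingers are above it. I'll descend and grip.

carry_out:
  motion: [0,0,0.2,-0.25,0,1.5,7.0,0,0,0,0,0,2.0,7.0,0,0,0,0,0,2.0,7.0,0,0,0,0,0,2.0,7.0,0,0,0,0,0,2.0,7.0,0,0,0,0,0,0.9,7.0,0,0,0,0,0,0,7.0,0,0,0,0,0,0,5.0,0,0,0,0,0,0,4.2,0,0,0,0,0,0,3.7,0,0,0,0,0,0,3.2,0,0,0,0,0,0,3.0,0,0,0,0,0,0,3.0,0,0,0,0,0,0,3.0]
  grip_force: 25

```text
time_s: 7.38
tcp_pos: [0.5592, -0.2219, 0.0562]
eef_rot: [180.0, 0.1, 171.2]
contact_force: [-0.3, 1.4, 4.0]
gripper_width: 0.0363
```

```bash
python3 -c "
from h import *
go(558.5,-222,172,171.6)"
```

```text
t 7.38 tcp [ 559.2 -221.9   56.2] rot [1.8000e+02 5.0000e-02 1.7122e+02] F [-0.3  1.4  4. ] w 36.3 q [ -3.  23. -21.   0. -46. -96.]
turn deg [ 0.    0.05 -0.38] shift cm [  0.06  -0.02 -11.58]
```

carry_out:
  motion: [0,0,0,0,0,-0.3,3.0,0,0,0,0,0,-0.8,3.0,0,0,0,0,0,-1.5,3.0,0,0,0,0,0,-1.5,3.0,0,0,0,0,0,-1.5,3.0,0,0,0,0,0,-1.5,3.0,0,0,0,0,0,-1.5,3.0,0,0,0,0,0,-1.5,3.0,0,0,0,0,0,-1.5,3.0,0,0,0,0,0,-0.9,3.0,0,0,-2,0,0,0,3.0,0,0,-3,0,0,0,3.0,0,0,-3,0,0,0,3.0,0,0,-3,0,0,0,3.0,0,0,-2,0,0,0,3.0,0,0,0,0,0,0,3.0]

```text
time_s: 8.72
tcp_pos: [0.5584, -0.2219, 0.1804]
eef_rot: [180.0, -0.0, -175.7]
contact_force: [-0.1, 1.5, -0.9]
gripper_width: 0.0361
```

```bash
python3 -c "
from h import *
go(557,204,180,-176)"
```

```text
t 8.72 tcp [ 558.4 -221.9  180.4] rot [ 1.7998e+02 -4.0000e-02 -1.7571e+02] F [-0.1  1.5 -0.9] w 36.1 q [ -3.  16. -13.  -0. -62. -83.]
turn deg [ 0.02 -0.04  0.29] shift cm [-2.830e+00  4.249e+01  4.000e-02]
```

carry_out:
  motion: [0,0,0.3,-0.14,1.0,0,3.0,0,0,0,-0.14,2.0,0,3.0,0,0,0,-0.14,2.5,0,3.0,0,0,0,-0.14,2.5,0,3.0,0,0,0,-0.14,2.5,0,3.0,0,0,0,-0.14,2.5,0,3.0,0,0,0,-0.14,2.5,0,3.0,0,0,0,-0.14,2.5,0,3.0,0,0,0,-0.14,2.5,0,3.0,0,0,0,-0.14,2.5,0,3.0,0,0,0,-0.14,2.5,0,3.0,0,0,0,-0.14,2.5,0,3.0,0,0,0,-0.14,2.5,0,3.0,0,0,0,-0.14,2.5,0,3.0,0,0,0,-0.14,2.5,0,3.0,0,0,0,-0.14,2.5,0,3.0,0,0,0,-0.14,2.0,0,3.0,0,0,0,-0.14,1.5,0,3.0,0,0,0,-0.14,1.0,0,3.0,0,0,0,-0.14,0,0,3.0]

```text
time_s: 10.38
tcp_pos: [0.5576, 0.2057, 0.1804]
eef_rot: [180.0, -0.0, -176.0]
contact_force: [0.2, -0.5, -1.4]
gripper_width: 0.0359
```

carry_out:
  motion: [0,0,0,0,0,0,3.0,0,0,0,0,0,0,3.0,0,0,0,0,0,0,3.0]

```text
time_s: 10.63
tcp_pos: [0.5576, 0.2031, 0.1805]
eef_rot: [-180.0, -0.0, -176.2]
contact_force: [0.2, 0.3, -2.0]
gripper_width: 0.0355
```

```bash
python3 -c "
from h import *
go(557,204,127,-176)
snap('side','s3');snap('top','t3')
a=load('s3')['pixels'][195:295,240:365];b=load('t3')['pixels'][180:270,215:300]
A=np.zeros((400,800,3),np.uint8);A[:352,:440]=cv2.resize(a,(440,352),interpolation=3);A[:378,440:797]=cv2.resize(b,(357,378),interpolation=3)
cv2.imwrite('pics/v3.png',A[:,:,::-1])"
```

```text
t 10.63 tcp [557.6 203.1 180.5] rot [-1.7999e+02 -2.0000e-02 -1.7616e+02] F [ 0.2  0.3 -2. ] w 35.5 q [  39.   15.  -14.   -0.  -61. -125.]
turn deg [-0.01 -0.02 -0.16] shift cm [0.06 0.09 5.35]
```

View pics/v3.png

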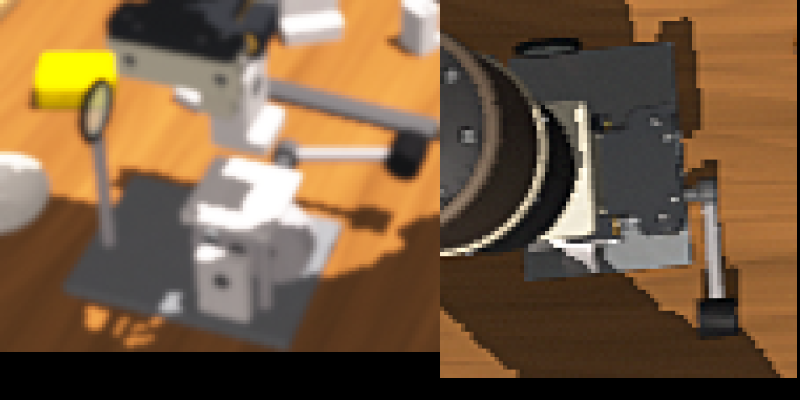

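The block hangs upright over the stage, and the foot points toward -x. Now a slow descent.

carry_out:
  motion: [0,0,0,0,0.05,0.5,3.0,0,0,0,0,0,1.0,3.0,0,0,0,0,0,1.0,3.0,0,0,0,0,0,1.0,3.0,0,0,0,0,0,0.7,3.0,0,0,0,0,0,0.4,3.0,0,0,0,0,0,0.3,3.0,0,0,0,0,0,0.1,3.0,0,0,0,0,0,0.1,3.0,0,0,0,0,0,0.1,3.0,0,0,0,0,0,0,3.0,0,0,0,0,0,0,3.0]

```text
time_s: 11.73
tcp_pos: [0.5578, 0.2046, 0.1289]
eef_rot: [180.0, 0.0, -176.1]
contact_force: [-0.0, -0.4, -2.0]
gripper_width: 0.0357
```

carry_out:
  motion: [0,0,0,0,0,0.1,3.0,0,0,0,0,0,0.1,3.0,0,0,0,0,0,0.1,3.0,0,0,0,0,0,0,3.0,0,0,0,0,0,0,3.0]

```text
time_s: 12.15
tcp_pos: [0.5576, 0.2045, 0.1255]
eef_rot: [-180.0, -0.0, -176.1]
contact_force: [-0.3, -0.9, -1.5]
gripper_width: 0.0357
```

carry_out:
  motion: [0,0,0,0,0,0.1,3.0,0,0,0,0,0,0,3.0,0,0,0,0,0,0,3.0]

```text
time_s: 12.4
tcp_pos: [0.5579, 0.2046, 0.1249]
eef_rot: [180.0, 0.0, -176.1]
contact_force: [-0.6, -0.6, 2.1]
gripper_width: 0.0358
```

```bash
python3 -c "
from h import *
go(557,204,127,-176)
snap('side','s4')
"
```

```text
t 12.4 tcp [557.9 204.6 124.9] rot [ 1.7999e+02  3.0000e-02 -1.7608e+02] F [-0.6 -0.6  2.1] w 35.8 q [  39.   18.  -18.    0.  -55. -125.]
turn deg [ 0.01  0.03 -0.08] shift cm [ 0.09 -0.05 -0.21]
```

Contact: the vertical force went from -2 to +2 N. Releasing and rising.

carry_out:
  motion: [0,0,0,0,0,0,3.8,0,0,0,0,0,0,4.2,0,0,0,0,0,0,5.0,0,0,0,0,0,0,5.8,0,0,0,0,0,0,6.0,0,0,0,0,0,0,6.0,0,0,0,0,0,0,6.0,0,0,0,0,0,-0.5,6.0,0,0,0,0,0,-1.5,6.0,0,0,0,0,0,-2.0,6.0,0,0,0,0,0,-2.0,6.0,0,0,0,0,0,-2.0,6.0,0,0,0,0,0,-2.0,6.0,0,0,0,-2.0,0,0,5.0,0,0,0,2.0,0,0,5.0,0,0,0,0,0,0,5.0]

```text
time_s: 13.78
tcp_pos: [0.5564, 0.2043, 0.2248]
eef_rot: [180.0, -0.0, -176.1]
contact_force: [-1.5, -1.2, -1.2]
gripper_width: 0.0509
```

```bash
python3 -c "
from h import *
go(472,101,200,-176)
"
```

```text
t 13.78 tcp [556.4 204.3 224.8] rot [ 1.7998e+02 -4.0000e-02 -1.7613e+02] F [-1.5 -1.2 -1.2] w 50.9 q [  39.   13.  -10.   -0.  -67. -125.]
turn deg [ 0.02 -0.04 -0.13] shift cm [ 9.14 -9.71  2.48]
```

carry_out:
  motion: [0,0,0,1.1,-1.2,0,5.0,0,0,0,2.0,-2.1,0,5.0,0,0,0,2.0,-2.1,0,5.0,0,0,0,2.0,-2.1,0,5.0,0,0,0,2.0,-2.2,0,5.0,0,0,0,0,0,0,5.0,0,0,0,0,0,0,5.0,0,0,0,0,0,0,5.0]

```text
time_s: 14.45
tcp_pos: [0.4739, 0.1017, 0.2253]
eef_rot: [180.0, 0.1, -176.1]
contact_force: [0.7, 0.7, 0.7]
gripper_width: 0.0495
```

```bash
python3 -c "
from h import *
go(472,101,60,-176)
c=load('t3')
for z in (.07,.08): print('grip',plane(c,281.2,255.0,z)*1000)
d=load('s3'); print('grip side',plane(d,240+405/3.52-.5,195+155/3.52-.5,.07)*1000)
snap('side','s5');snap('top','t5')
a=load('s5')['pixels'][190:290,250:375];b=load('t5')['pixels'][180:270,215:300]
A=np.zeros((400,800,3),np.uint8);A[:352,:440]=cv2.resize(a,(440,352),interpolation=3);A[:378,440:797]=cv2.resize(b,(357,378),interpolation=3)
cv2.imwrite('pics/v5.png',A[:,:,::-1])"
```

```text
t 14.45 tcp [473.9 101.7 225.3] rot [ 1.7997e+02  8.0000e-02 -1.7610e+02] F [0.7 0.7 0.7] w 49.5 q [  35.    2.  -23.    0.  -65. -122.]
turn deg [ 0.03  0.08 -0.1 ] shift cm [ 0.2  -0.05 16.53]
grip [474.88647108  98.68851131  70.        ]
grip [474.91407324  98.02811838  80.        ]
grip side [472.82878814 100.86241075  70.        ]
```

View pics/v5.png

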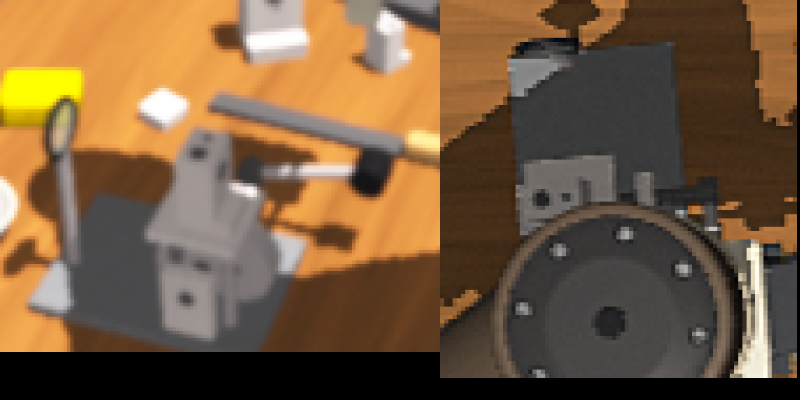

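The side view shows the block upright and released mid-stage, and the grip at (474,100) is directly under the fingers. Descending onto the lever's grip.

carry_out:
  motion: [0,0,0,0.1,-0.1,1.5,5.4,0,0,0,0,0,2.5,5.4,0,0,0,0,0,2.5,5.4,0,0,0,0,0,2.5,5.4,0,0,0,0,0,2.5,5.4,0,0,0,0,0,2.5,5.4,0,0,0,0,0,1.5,5.4,0,0,0,0,0,1.0,5.4,0,0,0,0,0,0,5.4,0,0,0,0,0,0,4.0,0,0,0,0,0,0,3.4,0,0,0,0,0,0,2.8,0,0,0,0,0,0,2.4,0,0,0,0,0,0,2.2,0,0,0,0,0,0,2.2,0,0,0,0,0,0,2.2]
  grip_force: 30

```text
time_s: 15.88
tcp_pos: [0.473, 0.0998, 0.0603]
eef_rot: [-180.0, 0.0, -176.0]
contact_force: [3.3, -5.9, 0.9]
gripper_width: 0.0278
```

```bash
python3 -c "
from h import *
go(472,101,59,-176)
"
```

```text
t 15.88 tcp [473.   99.8  60.3] rot [-1.7995e+02  5.0000e-02 -1.7604e+02] F [ 3.3 -5.9  0.9] w 27.8 q [  35.   13.  -35.    0.  -42. -121.]
turn deg [-0.05  0.05 -0.04] shift cm [0.09 0.13 0.13]
```

carry_out:
  motion: [0,0,0,-0.15,-0.1,-0.45,2.2,0,0,0,-0.15,0,-0.45,2.2,0,0,0,-0.19,0,-0.44,2.2,0,0,0,-0.2,0,-0.43,2.2,0,0,0,-0.23,0,-0.41,2.2,0,0,0,-0.24,0,-0.41,2.2,0,0,0,-0.27,0,-0.39,2.2,0,0,0,-0.28,0,-0.38,2.2,0,0,0,-0.31,0,-0.36,2.2,0,0,0,-0.32,0,-0.35,2.2,0,0,0,-0.35,0,-0.33,2.2,0,0,0,-0.35,0,-0.32,2.2,0,0,0,-0.38,0,-0.29,2.2,0,0,0,-0.38,0,-0.28,2.2,0,0,0,0,0,0,2.2]

```text
time_s: 17.13
tcp_pos: [0.5099, 0.1024, 0.1125]
eef_rot: [180.0, -0.1, -176.1]
contact_force: [-4.1, 7.1, -5.2]
gripper_width: 0.0279
```

```bash
cat >> h.py <<'E'
def lev():
    s=r.get_state(); p=s['tcp_pos']*1000+[0,0,10]; y=np.radians(4); d=p-[563.6,107,45]
    lx=d[0]*np.cos(y)+d[1]*np.sin(y); print('lx',lx.round(1),'lz',d[2].round(1),'rad',np.hypot(lx,d[2]).round(1),'q',(1.3+np.arctan2(lx,d[2])).round(3))
E
python3 -c "
from h import *
go(472,101,59,-176);lev()
"
```

```text
t 17.13 tcp [509.9 102.4 112.5] rot [ 1.7998e+02 -1.1000e-01 -1.7611e+02] F [-4.1  7.1 -5.2] w 27.9 q [  33.   12.  -27.   -0.  -50. -119.]
turn deg [ 0.02 -0.11 -0.11] shift cm [3.79 0.12 5.35]
lx -53.9 lz 77.5 rad 94.4 q 0.693
```

carry_out:
  motion: [0,0,0,-0.4,0.08,-0.25,2.2,0,0,0,-0.41,0,-0.25,2.2,0,0,0,-0.43,0,-0.21,2.2,0,0,0,-0.43,0,-0.2,2.2,0,0,0,-0.44,0,-0.17,2.2,0,0,0,-0.45,0,-0.15,2.2,0,0,0,-0.46,0,-0.13,2.2,0,0,0,-0.46,0,-0.1,2.2,0,0,0,-0.47,0,-0.08,2.2,0,0,0,-0.47,0,-0.06,2.2,0,0,0,-0.4,0,-0.03,2.2,0,0,0,-0.3,0,-0.01,2.2,0,0,0,0,0,0,2.2,0,0,0,0,0,0,2.2,0,0,0,0,0,0,2.2]

```text
time_s: 18.38
tcp_pos: [0.5601, 0.1062, 0.1293]
eef_rot: [-180.0, -0.2, -176.1]
contact_force: [-7.2, 5.0, 2.1]
gripper_width: 0.0274
```

```bash
python3 -c "
from h import *
go(563.6,107,130,-176);lev()
snap('side','s6');snap('top','t6')
a=load('s6')['pixels'][180:295,250:395];b=load('t6')['pixels'][180:270,215:300]
A=np.zeros((400,800,3),np.uint8);A[:349,:440]=cv2.resize(a,(440,349),interpolation=3);A[:378,440:797]=cv2.resize(b,(357,378),interpolation=3)
cv2.imwrite('pics/v6.png',A[:,:,::-1])"
```

```text
t 18.38 tcp [560.1 106.2 129.3] rot [-1.8000e+02 -1.6000e-01 -1.7612e+02] F [-7.2  5.   2.1] w 27.4 q [  30.   16.  -20.   -0.  -54. -116.]
turn deg [-0.   -0.16 -0.12] shift cm [-0.35  0.05 -0.07]
lx -3.5 lz 94.3 rad 94.3 q 1.262
```

View pics/v6.png

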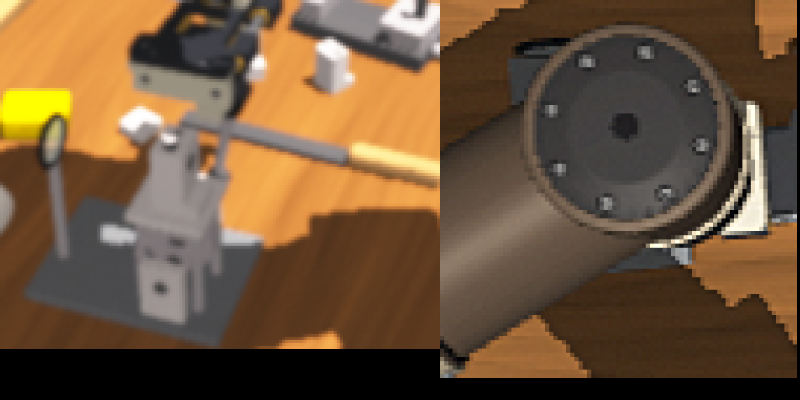

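Block upright on the raised stage and clear of the gripper, lever nearly upright at q≈1.26. One small nudge to centre it, then settle.

carry_out:
  motion: [0,0,0,-0.2,0.05,0,2.2,0,0,0,-0.15,0,0,2.2,0,0,0,0,0,0,2.2,0,0,0,0,0,0,2.2,0,0,0,0,0,0,2.2,0,0,0,0,0,0,2.2,0,0,0,0,0,0,2.2]

```text
time_s: 19.07
tcp_pos: [0.5633, 0.1065, 0.1294]
eef_rot: [-180.0, -0.2, -176.1]
contact_force: [-7.6, 3.2, 3.6]
gripper_width: 0.0279
```

```bash
python3 -c "
from h import *
go(563.6,107,130,-176);lev()
d=snap('side','s7')
# predicted side pixels vs picture: block top centre at z=.165, jaw post open
print('block top px',proj(d,[.557,.204,.165]),'post px',proj(d,[.4738,-.211,.09]))
a=d['pixels'][150:295,230:420]
cv2.imwrite('pics/v7.png',cv2.resize(a,(760,580),interpolation=3)[:,:,::-1])"
```

```text
t 19.07 tcp [563.3 106.5 129.4] rot [-179.96   -0.18 -176.11] F [-7.6  3.2  3.6] w 27.9 q [  30.   16.  -20.   -0.  -55. -116.]
turn deg [-0.04 -0.18 -0.11] shift cm [-0.03  0.05 -0.06]
lx -0.3 lz 94.4 rad 94.4 q 1.296
block top px [306.41715776 224.98035406] post px [388.60827623 172.14820272]
```

View pics/v7.png

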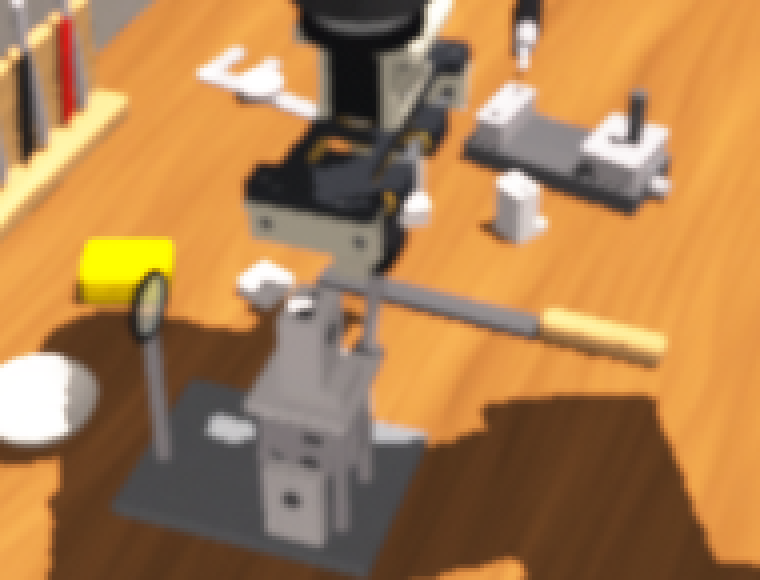

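The block stands upright mid-stage: its top is at crop (303,302) against (306,300) predicted. The jaw is open, the lever is upright, and the bystanders in view look unmoved. Handing in.

```bash
python3 -c "
from h import *
lev(); print(r.close_job()); lev()"
```

```text
lx -0.3 lz 94.4 rad 94.4 q 1.297
the job is handed in; nothing more can be done
None
the job is handed in; nothing more can be done
```

I did the whole job in about 19 s of the 54 s allowed and handed it in while still holding the lever at the top; no verdict was reported.

**What I did:** I slid the jaw about 39 mm by its post until it hit the stop. I then lifted the block out, set it on the stage with only a few newtons of contact, and let go. Last, I turned the lever up by its grip.

**Last checks:**
- **Lever:** the arm pose puts it at about 1.30 rad. The fingers are closed on the grip at 27.9 mm, with a steady force of about 8 N against the spring.
- **Block:** the last side picture shows it upright and clear of the gripper. Its top is within about 1 pixel (about 2–3 mm) of where a centred block would be.
- **Vise and bystanders:** the jaw is still open in that picture, and the bystanders visible in it look unmoved. The bottle and most of the handpiece were outside that crop, so I didn't recheck them there.

**Limits of these checks:** I judged the lever angle and centring from camera and arm readings, not from direct joint values. The two cameras disagreed by about 4 mm on where the stage centre is, so I aimed between them. No check failed.

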